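# Load the spares tray from the rail in reverse order

## Task

Move the four spare parts (brass union, grey cable gland, fuse carton, block battery) from the white carriers on the steel rail into the four bays of the aluminium tray, one part to a bay, in reverse order: the part leftmost on the rail at the start goes into the tray's rightmost bay as seen from the robot, the second from the left into the second from the right, and so on. Set each one down the same way up as it stood, in the middle of its bay, and let go of it.

Things in the scene. Friction and masses are not known exactly. Their poses are not given: they have to be found in the camera images.
- union_centre (a point): brass pipe union standing on its hexagon nut, 22 x 25 mm, 48 mm high; above the foot nut (lowest 12 mm) and a second hexagon (18 to 28 mm up) it is a round pipe of 14 mm diameter up to the top. This point is its centre, half-way up (24 mm above its underside), z up
- gland_centre (a point): grey plastic cable gland standing on its thread, 26 x 30 mm, 45 mm high; the upper 20 mm is a domed cap nut about 24 mm across, below it a 30 mm collar (16 to 25 mm up) and a 19 mm thread. This point is its centre, half-way up (22.5 mm above its underside), z up
- carton_centre (a point): small green cardboard carton of fuses lying flat, 32 (own x) x 50 (own y) x 22 mm high; y is its long axis. This point is its centre, half-way up (11 mm above its underside), z up
- battery_centre (a point): black block battery with an orange band lying flat, 26 (own x) x 52 (own y) x 17 mm high; y is its long axis. This point is its centre, half-way up (8.5 mm above its underside), z up
- carrier_union: fixed white plastic carrier clipped on the rail, the one in which the union stands at the start; all four carriers are alike: 70 (x, across the rail) x 70 (y) mm, flat platform 20 mm above the worktop with a lip 3 mm wide and 3.5 mm high all round. Origin under its middle, at worktop height; axes parallel to the rail's
- carrier_gland: fixed white plastic carrier clipped on the rail, the one in which the gland stands at the start; all four carriers are alike: 70 (x, across the rail) x 70 (y) mm, flat platform 20 mm above the worktop with a lip 3 mm wide and 3.5 mm high all round. Origin under its middle, at worktop height; axes parallel to the rail's
- carrier_carton: fixed white plastic carrier clipped on the rail, the one in which the carton stands at the start; all four carriers are alike: 70 (x, across the rail) x 70 (y) mm, flat platform 20 mm above the worktop with a lip 3 mm wide and 3.5 mm high all round. Origin under its middle, at worktop height; axes parallel to the rail's
- carrier_battery: fixed white plastic carrier clipped on the rail, the one in which the battery stands at the start; all four carriers are alike: 70 (x, across the rail) x 70 (y) mm, flat platform 20 mm above the worktop with a lip 3 mm wide and 3.5 mm high all round. Origin under its middle, at worktop height; axes parallel to the rail's
- rail: fixed steel mounting rail, 35 mm wide, 328 mm long along its own y (the left end is +y), black end feet. The four carriers sit on it side by side, centred at y = +114, +38, -38 and -114 mm (leftmost to rightmost, seen from the robot), which thing's carrier sits where differs from start to start. Turned at most 0.18 rad. Origin under its middle, at worktop height
- tray: fixed low aluminium tray, 92 (x) x 314 (y) mm, with four bays in a row along its own y (the left end is +y), centred at x = 0, y = +114, +38, -38 and -114 mm (leftmost to rightmost, seen from the robot); each bay is 84 x about 73 mm inside with a black rubber floor 6 mm above the worktop; walls and dividers are 4 mm thick and their tops 11 mm above the worktop. Turned at most 0.18 rad. Origin under its middle, at worktop height
Things that resemble listed ones, but are neither listed nor needed, are in the scene too. Leave any purple or red look-alike of the part that bears union_centre alone.

How it is judged:
By the outcome, as a careful person would: the job done as asked, in the order asked, and still so for the second after the job is handed in, with the robot touching nothing.
It also fails if it takes over 96 s, if anything falls off the work surface, if the arm or the gripper's body presses on something with over 40 N, if the wrist force passes 120 N, or if a joint passes its speed limit or range.

## Robot

A 7-joint arm with a two-finger parallel gripper is mounted at the origin on a cart in front of the work surface, level with it; the furniture and walls round the work are solid. World frame = base frame: x ahead of the robot, y to its left, z up, the work surface at z = 0. Lengths are in m, angles in rad, forces in N, time in s.
With the tool pointing down it reaches from about 0.4 to 0.85 m from the base axis. Payload 6.9 kg.
Tool frame: the origin (TCP) lies midway between the tips of the shut fingers; the grasp point (between the pads) lies 19 mm behind it; z points along the fingers, y is the line along which they close (so a half turn about z gives the same grasp; the last joint's range is limited). The gripper opens to 85 mm and grips with 20 to 120 N. Pads are 22 mm wide; open, the fingers measure 114 mm over their backs; the gripper's body (76 mm by 85 mm) begins 54 mm behind the grasp point. The pads swing forward as they close: fully open they stand 13 mm farther back than shut.
Start: joints at [-1.111, 0.507, -0.238, 1.5, 0.126, 1.149, -0.155], TCP at [0.217, 0.586, 0.231] pointing down, gripper open.
Joint ranges: [-3.08, 3.08], [-0.24, 2.05], [-1.43, 1.35], [0, 2.5], [-1.52, 4.66], [0.17, 1.96], [-2.89, 2.89]. Speed limits (rad/s): [2.39, 2.39, 3.14, 3.14, 3.14, 3.14, 3.14].

## Interface

Orientations are given as [roll, pitch, yaw] about the fixed x, y, z axes, in that order (R = Rz(yaw) Ry(pitch) Rx(roll)).
In Python, from bench import sensors, optics, r gives the robot as it stands.
- The arm moves only by the tool move_arm, never from a script. Its argument "moves" is text: rows parted by semicolons, each of 4 numbers parted by spaces: the shift along the tool's x, y, z in cm, then the turn about the tool's z in degrees. In form: dx dy dz roll; .... A call has 1 to 10 rows; each row shifts and turns the commanded pose from where the row before left it, along the tool's axes as they then stand; what a row does not reach is not made up. A row lasts 1/10 s, in which the tool goes at most 50 mm and 8.59 degrees, less where a joint would pass 70% of its speed; a pose out of reach is approached as far as the arm can. A call is refused whole if a number of a shift passes 5 or a number of a turn 8.59, either way. A call with a gripper value outside its range is refused whole. "jaw" is the finger opening in cm, from 0 to 8.54, set as the call begins (left out, the last holds). The fingers move at their own pace and stop on an object; the grip force is fixed at half the most. Time passes only in rows, so rows that do not move let the fingers close. It gives the time, the measured TCP pose, the force, the opening and the grip force at its end, in the units of the state.
- sensors.read_state(): the state, without advancing time (a new reading comes with each control period).
- optics.snapshot(name): name is "scene" or "top" or "wrist"; returns the picture (480x640x3 uint8, blue, green, red); there is no depth.
- optics.camera_info(name): a dict with "camera_matrix" (3x3 intrinsics, pixels), "eye" and "attitude" of the camera in the world. Camera axes: x right, y up, looking along -z (the intrinsics and any distortion apply to the point x, -y, -z); pixel columns grow to the right and rows downward; lengths in m; the calibration is good to about 2 mm. A picture is of the moment at which its call begins: read the wrist's pose just before it. camera_info takes no time and is no camera call; for the wrist camera it gives the pose at the moment of the call.
- r.job_done(): hands the job in; it is judged then, once.
The state is a dict: "time": time; "qpos": joint angles; "joint_vel": joint speeds; "tau": joint torques, N m; "tcp_pos": TCP position; "orientation": TCP orientation; "wrist_force": force on the tool from outside, world axes, zero at the start; "ft_torque": the same for the moment, N m; "width": opening from 0.0 (shut) to 1.0 (fully open); "gripper_force": force on a finger pad.
Only numpy, scipy, OpenCV 4.12 (cv2) and the standard library are available. Lean on these libraries where they do the work, as an engineer would, in place of code of your own. Each camera call takes 0.05 s, during which the arm holds its last target. There are 200 camera calls.

## Working session

There is one attempt and no reset: what is moved stays moved. The work goes in short steps, Python scripts to look and compute and a tool call to move; the robot and the scene stay as the last step left them, time stands still between calls to the robot, and variables do not carry over. Pictures are saved under pics/ and viewed, at most 14 in all, crops included, and the job is handed in when it is done.

Besides the shell and the picture viewer there is one more tool, called after "Emit:" as a command line: name --argument value ..., lists and objects as JSON in quotes. move_arm: Moves the arm, as the interface text tells. Its arguments: {"type":"object","properties":{"moves":{"type":"string"},"jaw":{"type":"number"}},"required":["moves"]}

```bash
mkdir -p pics; cat > h.py <<'E'
import numpy as np, cv2
from scipy.spatial.transform import Rotation as Ro
from bench import sensors, optics, r
def rot(a):
    a=np.array(a,float)
    if a.shape==(3,3): return a
    if a.size==4: return Ro.from_quat(a).as_matrix()
    return Ro.from_euler('xyz',a).as_matrix()
def pix(ci,u,v,z):
    K=np.array(ci['camera_matrix']);d=np.linalg.inv(K)@[u,v,1];d=rot(ci['attitude'])@(d*[1,-1,-1]);e=np.array(ci['eye'])
    return e+d*(z-e[2])/d[2]
def proj(ci,p):
    K=np.array(ci['camera_matrix']);c=rot(ci['attitude']).T@(np.array(p)-ci['eye']);c=c*[1,-1,-1];q=K@c;return q[:2]/q[2]
E
python3 - <<'E'
from h import *
for n in('top','scene'):
    print(optics.camera_info(n)); cv2.imwrite(f'pics/{n}0.png',optics.snapshot(n))
print(sensors.read_state())
E
```

```text
{'camera_matrix': array([[436.82323021,   0.        , 315.060988  ],
       [  0.        , 436.82323021, 241.29995412],
       [  0.        ,   0.        ,   1.        ]]), 'eye': array([ 0.41724707, -0.00137203,  0.90535138]), 'attitude': array([ 0.12945695,  0.02595814, -1.54546078])}
{'camera_matrix': array([[498.42006339,   0.        , 319.1738302 ],
       [  0.        , 498.42006339, 238.69190007],
       [  0.        ,   0.        ,   1.        ]]), 'eye': array([-0.09622899, -0.3128459 ,  0.51717576]), 'attitude': array([ 0.97467553, -0.01725122, -1.09168523])}
{'time': 0.1, 'qpos': array([-1.11151698,  0.50824179, -0.23754483,  1.50101566,  0.12568459,
        1.14891614, -0.15479846]), 'joint_vel': array([ 0.00083686, -0.00206657,  0.00054533, -0.00372434, -0.00108577,
        0.00085821, -0.00048675]), 'tau': array([-4.77736481e-03, -6.21830678e+01, -2.19492830e+00, -2.50204289e+01,
        1.23431897e-02,  7.76992209e-03,  7.13201803e-05]), 'tcp_pos': array([0.21643101, 0.58585218, 0.23053044]), 'orientation': array([-3.13999865e+00,  1.07739032e-05,  2.78782994e+00]), 'wrist_force': array([-0.46814883,  0.22311006, -0.24898225]), 'ft_torque': array([ 0.03807912, -0.00884346, -0.02533587]), 'gripper_force': 0.0, 'width': 1.000982162364958}
```

View pics/top0.png

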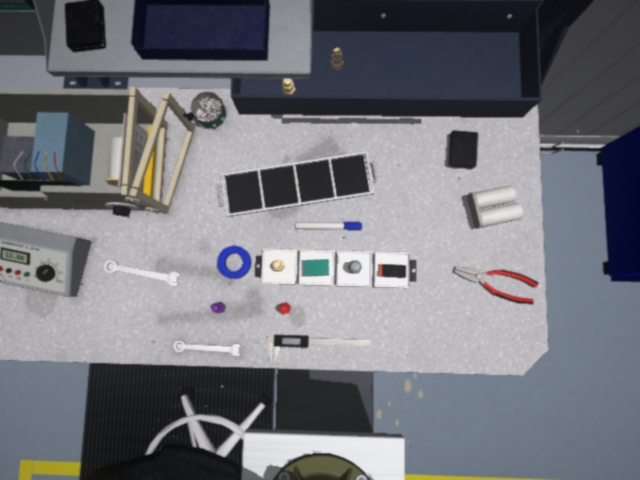

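View pics/scene0.png

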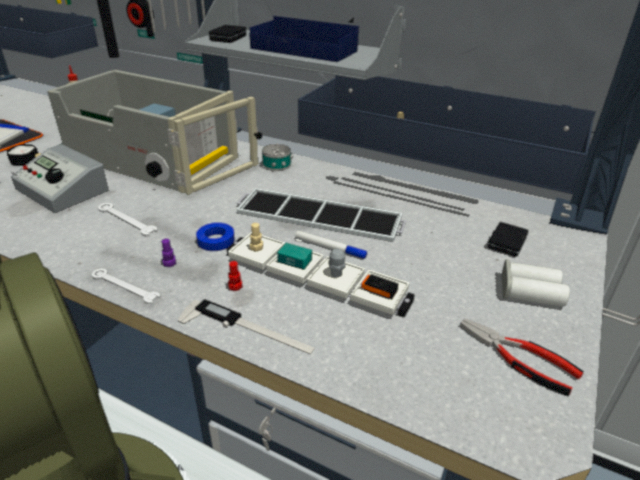

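```bash
python3 - <<'E'
from h import *
a=cv2.imread('pics/top0.png')
cv2.imwrite('pics/c1.png',cv2.resize(a[145:295,215:415],None,fx=4,fy=4,interpolation=cv2.INTER_CUBIC))
ci=optics.camera_info('top')
for u,v in [(224,182),(370,155),(262,265),(410,270)]: print(pix(ci,u,v,.011))
print(proj(ci,[.217,.586,.23]))
E
```

```text
[0.65525741 0.22054263 0.011     ]
[ 0.71945117 -0.08663451  0.011     ]
[0.48153852 0.13272418 0.011     ]
[ 0.47841977 -0.17005126  0.011     ]
[-64.7340828  421.69711235]
```

View pics/c1.png

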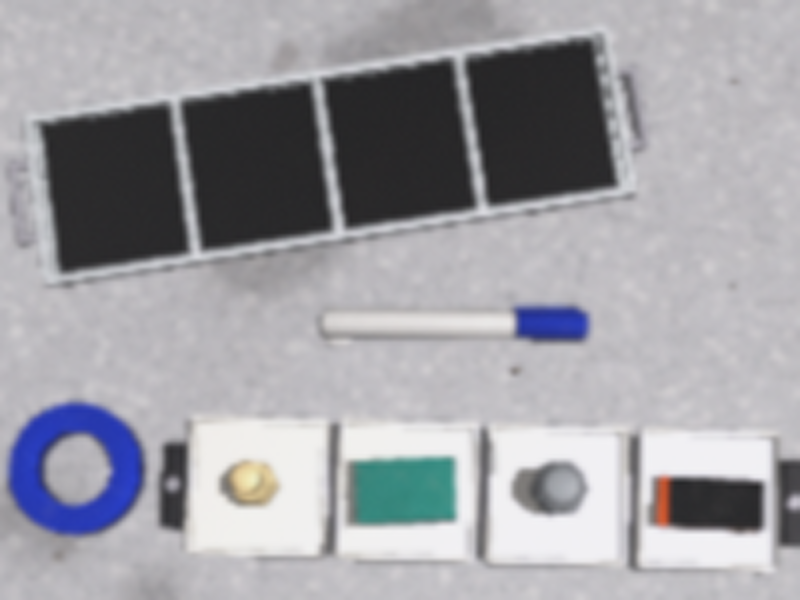

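```bash
python3 - <<'E'
from h import *
ci=optics.camera_info('top')
P=lambda u,v,z:pix(ci,215+(u+.5)/4-.5,145+(v+.5)/4-.5,z)
def quad(name,pts,z):
    q=np.array([P(u,v,z)[:2] for u,v in pts]);c=q.mean(0)
    e=(q[0]+q[3]-q[1]-q[2])/2; f=(q[0]+q[1]-q[2]-q[3])/2
    print(name,c.round(4),'len',np.linalg.norm(e).round(4),np.linalg.norm(f).round(4),'yaw y-axis',(np.arctan2(e[1],e[0])-np.pi/2).round(4)); return c,e/np.linalg.norm(e)
c,e=quad('tray',[(30,117),(605,33),(635,193),(50,283)],.011)
for y in(.114,.038,-.038,-.114): print('bay',(c+e*y).round(4))
c,e=quad('rail',[(190,417),(778,434),(773,570),(187,553)],.0235)
for y in(.114,.038,-.038,-.114): print('car',(c+e*y).round(4))
quad('carton',[(352,461),(455,458),(456,521),(353,525)],.042)
quad('batt',[(655,478),(762,480),(762,530),(655,527)],.037)
print('union',P(240,481,.068),P(259,482,.045)); print('gland',P(562,487,.06))
E
```

```text
tray [0.6546 0.0658] len 0.3085 0.0891 yaw y-axis 0.1711
bay [0.6351 0.1782]
bay [0.6481 0.1033]
bay [0.661  0.0284]
bay [ 0.674  -0.0465]
rail [ 0.4782 -0.0167] len 0.296 0.0687 yaw y-axis -0.0055
car [0.4788 0.0973]
car [0.4784 0.0213]
car [ 0.478  -0.0547]
car [ 0.4776 -0.1307]
carton [0.477  0.0215] len 0.051 0.0314 yaw y-axis 0.0575
batt [ 0.4747 -0.1292] len 0.0527 0.0245 yaw y-axis 0.0003
union [0.47825186 0.09980747 0.068     ] [0.47965292 0.09315392 0.045     ]
gland [ 0.4795793  -0.05533645  0.06      ]
```

Emit:
move_arm --moves "0 0 0 7.75;0 0 0 7.75;0 0 0 7.75;0 0 0 7.75;0 0 0 7.75;0 0 0 7.75;0 0 0 7.75;0 0 0 7.75;0 0 0 7.75"

```text
time: 1.0
tcp_pos: [0.2164, 0.586, 0.2308]
orientation: [-3.141, 0.001, 1.565]
wrist_force: [0.4, 1.2, -0.2]
width: 1.002
gripper_force: 0.0
```

Emit:
move_arm --moves "-4 1.9 0 0;-4 1.9 0 0;-4 1.9 0 0;-4 1.9 0 0;-4 1.9 0 0;-4 1.9 0 0;-4 1.9 0 0"

```text
time: 1.7
tcp_pos: [0.3498, 0.3044, 0.2312]
orientation: [-3.141, 0.0, 1.571]
wrist_force: [0.9, 0.5, 0.1]
width: 1.0
gripper_force: 0.0
```

Emit:
move_arm --moves "-4 1.9 0 0;-4 1.9 0 0;-4 1.9 0 0;-4 1.9 0 0;-4 1.9 0 0;-4 1.9 0 0;-4 1.9 0 0;0 0 0 0;0 0 0 0"

```text
time: 2.6
tcp_pos: [0.4822, 0.0252, 0.2309]
orientation: [-3.141, 0.0, 1.567]
wrist_force: [-0.4, 1.3, -0.6]
width: 1.003
gripper_force: 0.0
```

```bash
python3 - <<'E'
from h import *
print(sensors.read_state()['tcp_pos'],optics.camera_info('wrist'));
ci=optics.camera_info('wrist'); cv2.imwrite('pics/w1.png',optics.snapshot('wrist'))
for p in ([.479,.0973,.0235],[.4784,.0213,.0235],[.478,-.0547,.0235],[.4776,-.13,.0235]): print(proj(ci,p))
E
```

```text
[0.48222486 0.02515974 0.23089561] {'camera_matrix': array([[378.11689364,   0.        , 318.20031191],
       [  0.        , 378.11689364, 248.31206509],
       [  0.        ,   0.        ,   1.        ]]), 'eye': array([0.48289633, 0.10017008, 0.37414697]), 'attitude': array([-2.97955787e-01, -2.43158925e-04, -1.41429784e-03])}
[313.72473803 135.5779712 ]
[313.48371186 219.25622227]
[313.4696013  293.12519059]
[313.45370375 358.24264191]
```

View pics/w1.png

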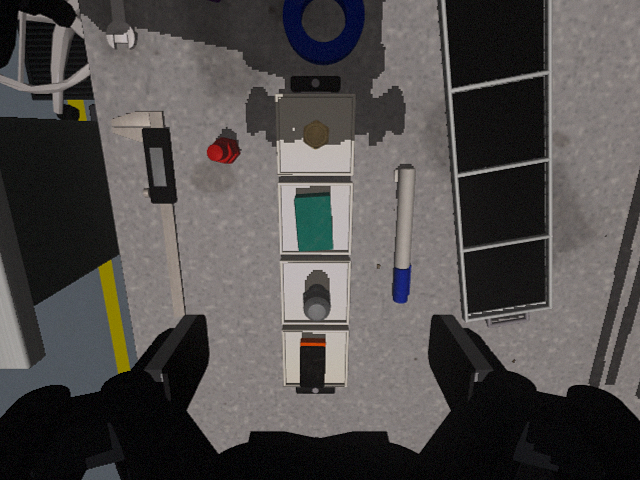

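```bash
python3 - <<'E'
from h import *
a=cv2.imread('pics/w1.png')
A=cv2.resize(a[85:395,265:365],None,fx=4,fy=4,interpolation=cv2.INTER_CUBIC)
B=np.hstack([A[:560],np.zeros((560,10,3),np.uint8),A[540:1100]]) 
B=cv2.convertScaleAbs(B,alpha=1.3,beta=20)
cv2.imwrite('pics/c2.png',B[:,:800]);print(A.shape)
ci=optics.camera_info('wrist')
for n,pts,z in(('carton',[(294,195),(327,192),(333,249),(301,251)],.042),('batt',[(300,340),(325,339),(325,387),(300,387)],.037),('rail',[(277,94),(354,94),(347,385),(285,386)],.0235),('union',[(316,134)],.068),('gland',[(317,304)],.06),('tray',[(442,-14),(546,-14),(551,307),(466,320)],.011)):
    q=np.array([pix(ci,u,v,z)[:2] for u,v in pts]);print(n,q.mean(0).round(4),q.round(4).tolist())
for p in ([.6351,.1782],[.6481,.1033],[.661,.0284],[.674,-.0465]): print(proj(ci,p+[.006]))
E
```

```text
(1240, 400, 3)
carton [0.4786 0.024 ] [[0.4612, 0.0487], [0.4902, 0.0514], [0.4961, -0.001], [0.4667, -0.003]]
batt [ 0.4768 -0.1262] [[0.4643, -0.0986], [0.4895, -0.0974], [0.4899, -0.1543], [0.4636, -0.1544]]
rail [ 0.4802 -0.0148] [[0.4469, 0.1331], [0.5133, 0.1331], [0.5141, -0.162], [0.4465, -0.1633]]
union [0.4807 0.1003] [[0.4807, 0.1003]]
gland [ 0.4815 -0.0479] [[0.4815, -0.0479]]
tray [0.6561 0.0678] [[0.5849, 0.2175], [0.671, 0.2176], [0.7282, -0.0744], [0.6403, -0.0897]]
[493.44323774  40.50064963]
[496.39436777 130.51921894]
[498.89732142 209.95444112]
[501.21794764 280.56928601]
```

View pics/c2.png

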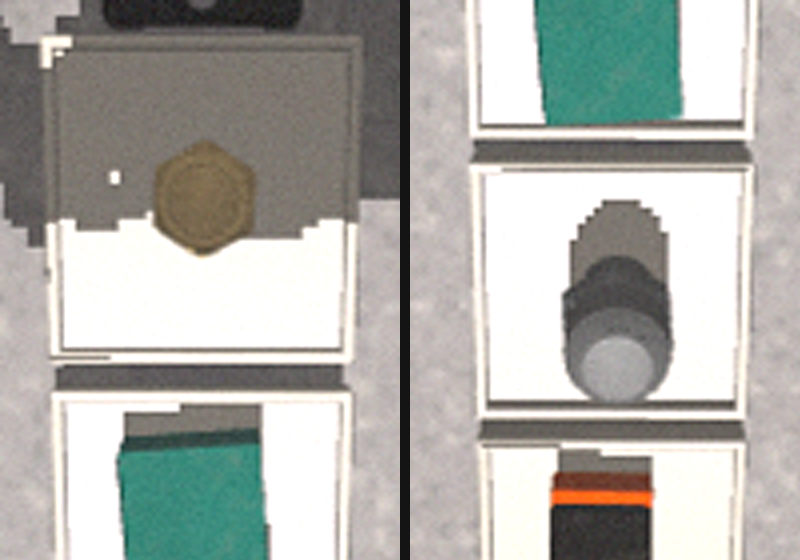

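Emit:
move_arm --moves "3.7 -0.1 0 0;3.8 -0.1 0 0;0 0 4 0;0 0 4 0;0 0 2.5 0;0 0 0 0;0 0 0 0" --jaw 5

```text
time: 3.35
tcp_pos: [0.48, 0.1023, 0.1267]
orientation: [-3.141, -0.0, 1.572]
wrist_force: [0.6, 0.4, -0.2]
width: 0.59
gripper_force: 0.0
```

```bash
python3 - <<'E'
from h import *
a=cv2.imread('pics/w1.png')
print(sensors.read_state()['tcp_pos']); ci=optics.camera_info('wrist')
b=optics.snapshot('wrist'); cv2.imwrite('pics/w2.png',b)
ci1=dict(ci,eye=np.array([0.48289633,0.10017008,0.37414697]),attitude=np.array([-.297955787,-2.43e-4,-1.414e-3]))
for y in (.114,.038,-.038,-.114): pass
for u,v in[(451,90),(549,72),(459,175),(549,159),(463,249),(549,236),(466,320),(551,307)]: print(pix(ci1,u,v,.011).round(4))
g=[pix(ci1,316.5,312,.065),pix(ci1,317,308,.055)];print('gland',g)
print(proj(ci,[.4805,.1,.068]))
cv2.imwrite('pics/c3.png',np.vstack([cv2.resize(b,(800,600))[200:]]))
E
```

```text
[0.48001044 0.10225657 0.12667419]
[0.6013 0.1359 0.011 ]
[0.6859 0.1505 0.011 ]
[0.6165 0.0612 0.011 ]
[0.6992 0.0759 0.011 ]
[ 0.6284 -0.0123  0.011 ]
[0.7125 0.0011 0.011 ]
[ 0.6404 -0.0916  0.011 ]
[ 0.7284 -0.0765  0.011 ]
gland [array([ 0.48121868, -0.05485588,  0.065     ]), array([ 0.48163957, -0.05577665,  0.055     ])]
[317.96360332 273.88264123]
```

View pics/w2.png

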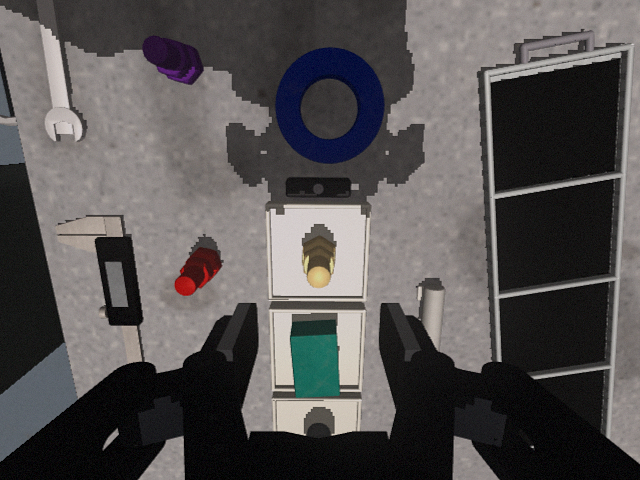

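Emit:
move_arm --moves "-0.25 0.05 2.5 0;0 0 2.5 0;0 0 2 0;0 0 0.65 0;0 0 0 0;0 0 0 0"

```text
time: 4.0
tcp_pos: [0.4818, 0.0989, 0.0511]
orientation: [3.14, -0.001, 1.57]
wrist_force: [-0.1, -0.8, -0.1]
width: 0.587
gripper_force: 0.0
```

Emit:
move_arm --moves "0 0 0 0;0 0 0 0;0 0 0 0;0 0 0 0;0 0 0 0;0 0 0 0" --jaw 0.5

```text
time: 4.6
tcp_pos: [0.4813, 0.0988, 0.0505]
orientation: [3.14, -0.0, 1.57]
wrist_force: [-1.6, 0.4, 6.5]
width: 0.132
gripper_force: 58.5
```

```bash
python3 - <<'E'
from h import *
s=sensors.read_state()
cc=optics.camera_info('wrist'); R=rot(s['orientation']); off=R.T@(np.array(cc['eye'])-s['tcp_pos'])
ci=dict(cc); R2=rot([-3.141,0,1.572]); ci['eye']=np.array([.48001,.102257,.126674])+R2@off; ci['attitude']=R2@R.T@rot(cc['attitude'])
for u,v in[(482,71),(632,45),(492,196),(624,175),(498,297),(620,279)]: print(pix(ci,u,v,.011).round(4))
print(pix(ci,318.5,275,.068))
E
```

```text
[0.5829 0.2142 0.011 ]
[0.6733 0.2291 0.011 ]
[0.6    0.1357 0.011 ]
[0.6873 0.1502 0.011 ]
[0.6149 0.0602 0.011 ]
[0.7025 0.0748 0.011 ]
[0.4808047  0.09932311 0.068     ]
```

Emit:
move_arm --moves "0 0 -1.5 0;0 0 -3 0;0 0 -3 0;-1.15 1.55 -0.5 0;-2.4 3.25 0 0;-2.4 3.25 0 0;-2.4 3.25 0 0;-2.4 3.25 0 0;-2.4 3.25 0 0;-1.15 1.55 0 0"

```text
time: 5.6
tcp_pos: [0.6763, -0.0478, 0.1295]
orientation: [3.141, 0.002, 1.568]
wrist_force: [-0.1, 0.0, -0.8]
width: 0.133
gripper_force: 58.7
```

Emit:
move_arm --moves "0 0 0 0;0 0 0 0;0 0 0 0"

```text
time: 5.9
tcp_pos: [0.6734, -0.0431, 0.1296]
orientation: [-3.14, -0.001, 1.572]
wrist_force: [-0.4, -0.2, -0.9]
width: 0.138
gripper_force: 58.7
```

```bash
python3 - <<'E'
from h import *
print(sensors.read_state()['tcp_pos'],sensors.read_state()['orientation']); ci=optics.camera_info('wrist')
b=optics.snapshot('wrist'); cv2.imwrite('pics/w3.png',b)
for p in ([.6379,.1803],[.6508,.1054],[.6638,.0306],[.6767,-.0443]): print(proj(ci,p+[.006]))
E
```

```text
[ 0.6734151  -0.04313567  0.12963156] [-3.14046982e+00 -8.72704530e-04  1.57150987e+00]
[ 254.75587614 -145.00162842]
[281.2671656    7.82825566]
[303.37771753 134.28990816]
[321.86223722 240.92673361]
```

View pics/w3.png

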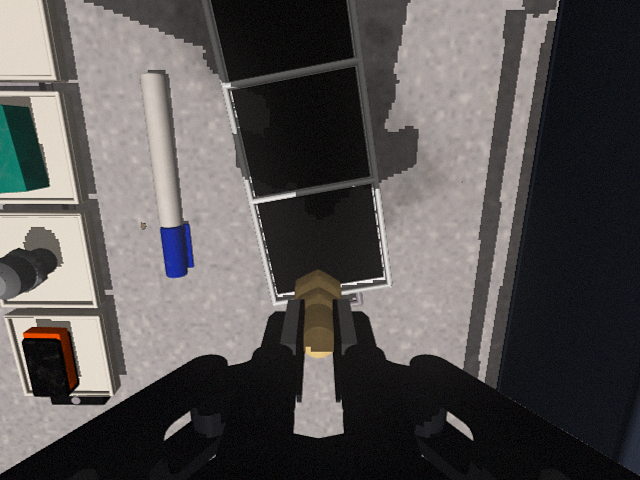

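Emit:
move_arm --moves "-0.3 0.33 1 0;0 0 2.5 0;0 0 2.5 0;0 0 1.5 0;0 0 0.8 0;0 0 0 0;0 0 0 0;0 0 0 0"

```text
time: 6.75
tcp_pos: [0.6784, -0.0476, 0.048]
orientation: [3.14, 0.0, 1.57]
wrist_force: [0.4, 0.5, -0.2]
width: 0.133
gripper_force: 58.7
```

Emit:
move_arm --moves "0.1 -0.1 0.6 0;0 0 0.4 0;0 0 0 0;0 0 0 0;0 0 0 0"

```text
time: 7.25
tcp_pos: [0.6766, -0.0463, 0.0367]
orientation: [-3.142, -0.0, 1.57]
wrist_force: [0.1, 0.7, -0.3]
width: 0.132
gripper_force: 58.8
```

Emit:
move_arm --moves "0 0 0.1 0;0 0 0 0;0 0 0 0"

```text
time: 7.55
tcp_pos: [0.6767, -0.0463, 0.0366]
orientation: [3.141, -0.0, 1.57]
wrist_force: [-1.7, 0.6, 5.2]
width: 0.129
gripper_force: 59.5
```

Contact. Release and lift.

Emit:
move_arm --moves "0 0 0 0;0 0 0 0;0 0 0 0;0 0 0 0" --jaw 5

```text
time: 7.95
tcp_pos: [0.6765, -0.0465, 0.0356]
orientation: [-3.141, 0.0, 1.57]
wrist_force: [-0.1, 0.5, 0.3]
width: 0.589
gripper_force: 0.0
```

Emit:
move_arm --moves "0 0 -1 0;0 0 -3 0;0 0 -3 0;0 0 -2 0;0 0 0 0;0 0 0 0"

```text
time: 8.55
tcp_pos: [0.6767, -0.0464, 0.1265]
orientation: [3.141, -0.0, 1.57]
wrist_force: [-0.2, 0.3, -0.2]
width: 0.587
gripper_force: 0.0
```

```bash
python3 - <<'E'
from h import *
print(sensors.read_state()['tcp_pos']); ci=optics.camera_info('wrist')
b=optics.snapshot('wrist'); cv2.imwrite('pics/w4.png',b[:,:450])
print(proj(ci,[.6767,-.0463,.054]))
E
```

```text
[ 0.67673894 -0.04640515  0.12647722]
[316.88117391 262.03642707]
```

View pics/w4.png

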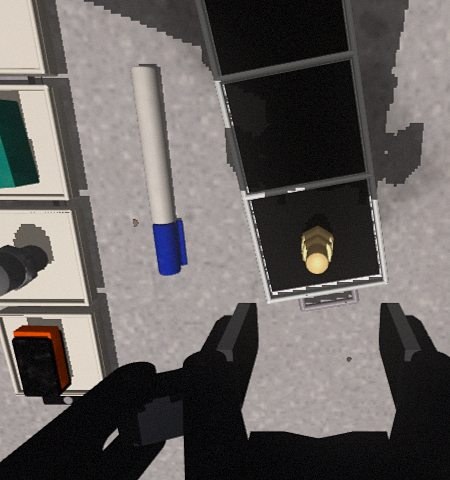

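Emit:
move_arm --moves "0.6 -1.65 0 0;1.15 -3.3 0 0;1.15 -3.3 0 0;1.15 -3.3 0 0;1.15 -3.3 0 0;1.15 -3.3 0 0;0.6 -1.65 0 0;0 0 2.5 -5;0 0 2 0;0 0 0 0" --jaw 5.5

```text
time: 9.6
tcp_pos: [0.4763, 0.0232, 0.0783]
orientation: [-3.136, 0.0, 1.658]
wrist_force: [0.1, -0.3, 0.5]
width: 0.644
gripper_force: 0.0
```

Emit:
move_arm --moves "0 0 0 0;0 0 0 0;0 0 0 0"

```text
time: 9.9
tcp_pos: [0.4791, 0.0231, 0.0814]
orientation: [3.14, 0.0, 1.657]
wrist_force: [-0.1, -0.2, -0.0]
width: 0.644
gripper_force: 0.0
```

```bash
python3 - <<'E'
from h import *
s=sensors.read_state();print(s['tcp_pos'],s['orientation']); ci=optics.camera_info('wrist')
b=optics.snapshot('wrist'); cv2.imwrite('pics/w5.png',b[:,:])
print(proj(ci,[.4785,.023,.042]))
E
```

```text
[0.47913437 0.02307876 0.08144593] [3.14046523e+00 7.67102825e-05 1.65736994e+00]
[315.61033335 283.03814557]
```

View pics/w5.png

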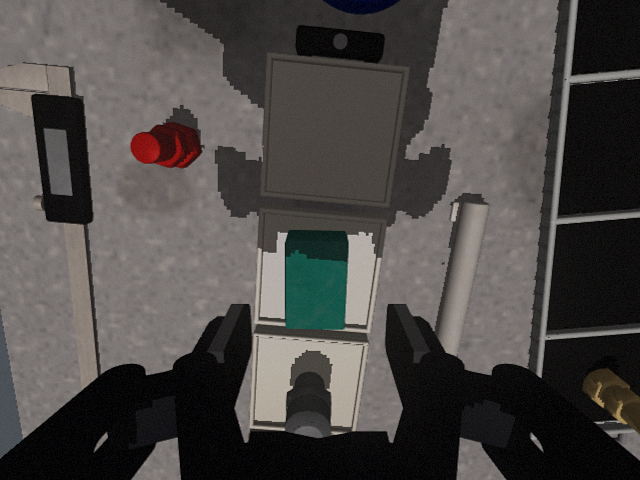

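Emit:
move_arm --moves "-0.1 0 2 0;0 0 2 0;0 0 1.2 0;0 0 0.5 0;0 0 0 0;0 0 0 0;0 0 0 0"

```text
time: 10.65
tcp_pos: [0.4792, 0.0222, 0.0245]
orientation: [3.14, 0.0, 1.658]
wrist_force: [-0.0, 0.0, -0.3]
width: 0.645
gripper_force: 0.0
```

Emit:
move_arm --moves "0 0 0 0;0 0 0 0;0 0 0 0;0 0 0 0;0 0 0 0" --jaw 2.2

```text
time: 11.15
tcp_pos: [0.479, 0.0222, 0.0245]
orientation: [3.141, -0.0, 1.658]
wrist_force: [-1.2, -0.0, 7.8]
width: 0.362
gripper_force: 59.4
```

Emit:
move_arm --moves "0 0 -1.5 0;0 0 -3.5 0;0 0 -3 -4.8;-0.2 1.5 0 0;-0.41 3.06 0 0;-0.41 3.06 0 0;-0.41 3.06 0 0;-0.41 3.06 0 0;-0.41 3.06 0 0;-0.2 1.5 0 0"

```text
time: 12.15
tcp_pos: [0.6654, 0.0293, 0.1036]
orientation: [3.14, 0.0, 1.742]
wrist_force: [0.3, -0.0, -0.9]
width: 0.357
gripper_force: 59.7
```

Emit:
move_arm --moves "0 0 0 0;0 0 0 0;0 0 0 0;0 0 0 0"

```text
time: 12.55
tcp_pos: [0.6624, 0.0291, 0.104]
orientation: [-3.141, -0.0, 1.741]
wrist_force: [0.7, 0.1, -0.6]
width: 0.359
gripper_force: 59.7
```

Emit:
move_arm --moves "0 0.1 1.5 0;0 0 3 0;0 0 2.5 0;0 0 1.5 0;0 0 0.6 0;0 0 0 0;0 0 0 0;0 0 0 0"

```text
time: 13.35
tcp_pos: [0.6649, 0.0293, 0.0137]
orientation: [3.14, 0.0, 1.741]
wrist_force: [0.1, -0.4, -0.5]
width: 0.358
gripper_force: 59.6
```

Emit:
move_arm --moves "0 -0.1 0.2 0;0 0 0.1 0;0 0 0 0;0 0 0 0;0 0 0 0"

```text
time: 13.85
tcp_pos: [0.6634, 0.0291, 0.0106]
orientation: [3.141, 0.0, 1.741]
wrist_force: [-1.9, 0.1, 5.3]
width: 0.361
gripper_force: 60.3
```

Emit:
move_arm --moves "0 0 0 0;0 0 0 0;0 0 0 0;0 0 0 0" --jaw 4.5

```text
time: 14.25
tcp_pos: [0.6632, 0.0291, 0.0096]
orientation: [-3.141, 0.0, 1.742]
wrist_force: [0.5, 0.2, -0.9]
width: 0.524
gripper_force: 0.0
```

Emit:
move_arm --moves "0 0 -1 0;0 0 -3 0;0 0 -3 0;0 0 -3 4.9;0 0 -1 4.9;0 0 0 0;0 0 0 0"

```text
time: 14.95
tcp_pos: [0.663, 0.0293, 0.1198]
orientation: [-3.142, 0.0, 1.573]
wrist_force: [0.2, -0.0, -0.3]
width: 0.527
gripper_force: 0.0
```

Emit:
move_arm --moves "-0.7 -1.5 0 0;-1.4 -3.04 0 0;-1.4 -3.04 0 0;-1.4 -3.04 0 0;-1.4 -3.04 0 0;-1.4 -3.04 0 0;-0.7 -1.5 0 0;0 0 0 0;0 0 0 0;0 0 0 0" --jaw 5

```text
time: 15.95
tcp_pos: [0.4822, -0.0542, 0.1194]
orientation: [3.141, -0.0, 1.572]
wrist_force: [-0.8, -0.0, -0.2]
width: 0.583
gripper_force: 0.0
```

```bash
python3 - <<'E'
from h import *
s=sensors.read_state();print(s['tcp_pos'],s['orientation']); ci=optics.camera_info('wrist')
b=optics.snapshot('wrist'); cv2.imwrite('pics/w6.png',b[:,:])
print(proj(ci,[.4815,-.055,.065]),proj(ci,[.4815,-.055,.02]))
E
```

```text
[ 0.48219541 -0.05419564  0.11944142] [ 3.14140196e+00 -1.20903840e-04  1.57221830e+00]
[315.76927548 274.13492964] [316.08745685 250.13917509]
```

View pics/w6.png

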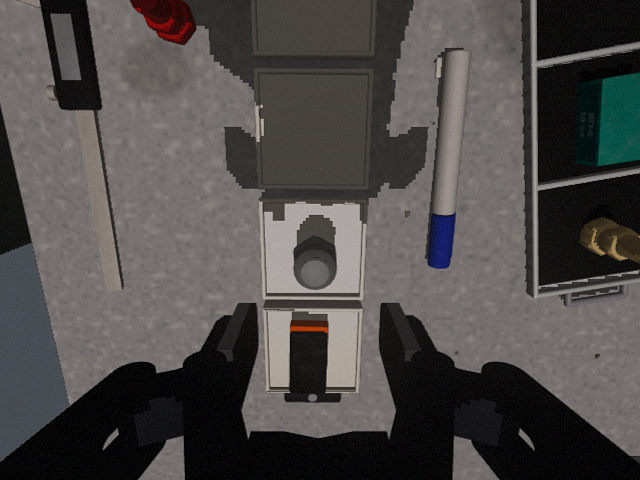

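Emit:
move_arm --moves "0.05 -0.1 1.5 0;0 0 3 0;0 0 2.6 0;0 0 1.5 0;0 0 0.5 0;0 0 0 0;0 0 0 0;0 0 0 0"

```text
time: 16.8
tcp_pos: [0.4809, -0.0543, 0.0296]
orientation: [3.14, 0.0, 1.571]
wrist_force: [0.7, 0.2, -0.6]
width: 0.585
gripper_force: 0.0
```

Emit:
move_arm --moves "0 0 0 0;0 0 0 0;0 0 0 0;0 0 0 0;0 0 0 0" --jaw 1.5

```text
time: 17.3
tcp_pos: [0.4807, -0.0543, 0.0297]
orientation: [3.14, -0.0, 1.57]
wrist_force: [-1.5, 0.4, 7.0]
width: 0.316
gripper_force: 58.5
```

Emit:
move_arm --moves "0 0 -1.5 0;0 0 -3 0;0 0 -3 0;1.4 1.5 -0.5 0;2.6 2.8 0 0;2.6 2.8 0 0;2.6 2.8 0 0;2.6 2.8 0 0;2.6 2.8 0 0;1.35 1.5 0 0"

```text
time: 18.3
tcp_pos: [0.6519, 0.1067, 0.1087]
orientation: [3.141, -0.002, 1.573]
wrist_force: [0.5, -0.1, -0.5]
width: 0.314
gripper_force: 59.1
```

Emit:
move_arm --moves "0 0 0 0;0 0 0 0;0 0 0 0;0 0 0 0"

```text
time: 18.7
tcp_pos: [0.6497, 0.1019, 0.1091]
orientation: [-3.141, 0.0, 1.569]
wrist_force: [-0.3, 0.1, -0.7]
width: 0.315
gripper_force: 59.1
```

```bash
python3 - <<'E'
from h import *
s=sensors.read_state();print(s['tcp_pos'],s['orientation']); ci=optics.camera_info('wrist')
b=optics.snapshot('wrist'); cv2.imwrite('pics/w7.png',b[:,:])
for p in ([.6375,.179],[.6505,.104],[.6635,.029],[.4767,-.127]): print(proj(ci,p+[.011]))
E
```

```text
[0.64969476 0.10187584 0.10908981] [-3.14134357e+00  4.47528282e-04  1.56890966e+00]
[297.00338802 128.50278452]
[318.35561276 246.49872377]
[336.27374438 345.51729424]
[112.83519948 508.00870273]
```

View pics/w7.png

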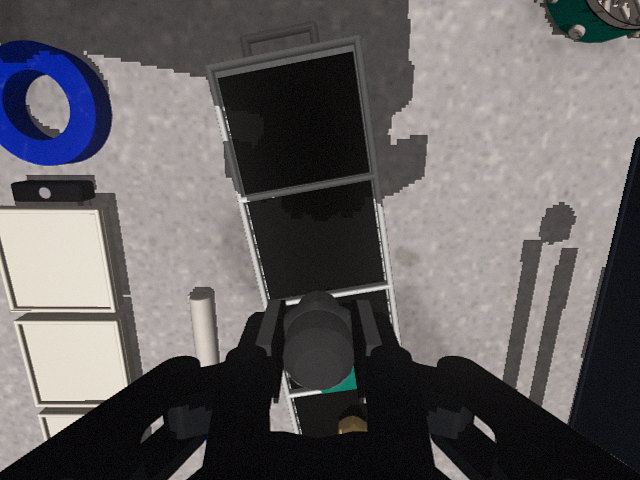

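Emit:
move_arm --moves "0.3 0.1 1.5 0;0 0 3 0;0 0 2.5 0;0 0 1.4 0;0 0 0.6 0;0 0 0 0;0 0 0 0;0 0 0 0"

```text
time: 19.55
tcp_pos: [0.6521, 0.1062, 0.02]
orientation: [3.14, -0.0, 1.57]
wrist_force: [0.0, -0.7, -0.0]
width: 0.315
gripper_force: 59.1
```

Emit:
move_arm --moves "0 0 0.2 0;0 0 0 0;0 0 0 0"

```text
time: 19.85
tcp_pos: [0.6513, 0.1061, 0.017]
orientation: [3.141, -0.0, 1.57]
wrist_force: [-0.8, -0.5, -0.0]
width: 0.311
gripper_force: 59.1
```

Emit:
move_arm --moves "0 0 0.1 0;0 0 0.05 0;0 0 0 0;0 0 0 0"

```text
time: 20.25
tcp_pos: [0.6514, 0.1062, 0.0158]
orientation: [3.141, -0.0, 1.57]
wrist_force: [-0.9, 0.2, 4.4]
width: 0.315
gripper_force: 59.7
```

Emit:
move_arm --moves "0 0 0 0;0 0 0 0;0 0 0 0;0 0 0 0" --jaw 4.5

```text
time: 20.65
tcp_pos: [0.6512, 0.1061, 0.0151]
orientation: [-3.141, 0.0, 1.57]
wrist_force: [0.2, -0.3, -0.1]
width: 0.526
gripper_force: 0.0
```

Emit:
move_arm --moves "0 0 -1 0;0 0 -3 0;0 0 -3 0;0 0 -3 0;0 0 -0.5 0;0 0 0 0"

```text
time: 21.25
tcp_pos: [0.652, 0.1062, 0.1221]
orientation: [3.139, -0.001, 1.57]
wrist_force: [0.4, -0.2, -0.1]
width: 0.524
gripper_force: 0.0
```

Emit:
move_arm --moves "-1.4 -1.1 0 0;-2.9 -2.16 0 0;-2.9 -2.16 0 0;-2.9 -2.16 0 0;-2.9 -2.16 0 0;-2.9 -2.16 0 0;-2.9 -2.16 0 0;-2.9 -2.16 0 0;-1.5 -1.2 0 0;0 0 0 0" --jaw 3.8

```text
time: 22.25
tcp_pos: [0.4741, -0.1283, 0.1196]
orientation: [-3.139, 0.001, 1.565]
wrist_force: [0.7, -0.7, -0.0]
width: 0.446
gripper_force: 0.0
```

Emit:
move_arm --moves "0 0 2 0;0 0 0 0;0 0 0 0;0 0 0 0"

```text
time: 22.65
tcp_pos: [0.4774, -0.1253, 0.1005]
orientation: [-3.142, -0.0, 1.571]
wrist_force: [-0.0, -0.7, 0.2]
width: 0.441
gripper_force: 0.0
```

```bash
python3 - <<'E'
from h import *
s=sensors.read_state();print(s['tcp_pos'],s['orientation'],s['width']); ci=optics.camera_info('wrist')
b=optics.snapshot('wrist'); cv2.imwrite('pics/w8.png',b[:,:])
print(proj(ci,[.4767,-.127,.037]))
E
```

```text
[ 0.47741173 -0.12528079  0.10046673] [-3.14154477e+00 -7.67652457e-05  1.57139314e+00] 0.4406751975955577
[315.84654165 270.05877969]
```

View pics/w8.png

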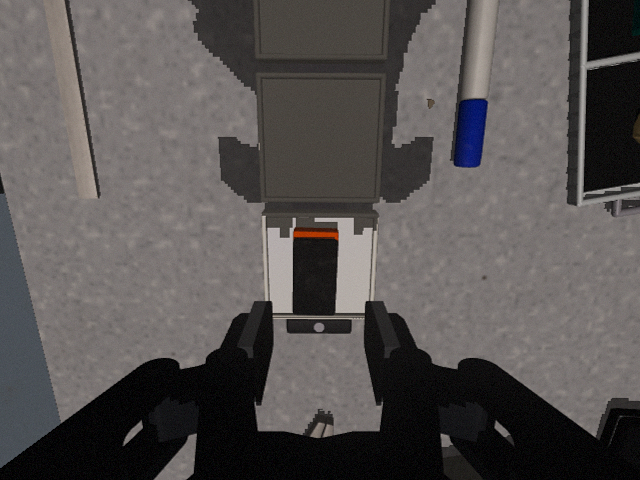

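Emit:
move_arm --moves "-0.2 -0.05 2 0;0 0 2.5 0;0 0 2 0;0 0 0.8 0;0 0 0.4 0;0 0 0 0;0 0 0 0;0 0 0 0"

```text
time: 23.5
tcp_pos: [0.477, -0.128, 0.0241]
orientation: [3.14, 0.0, 1.57]
wrist_force: [0.0, -0.5, 0.3]
width: 0.447
gripper_force: 0.0
```

Emit:
move_arm --moves "0 0 0.15 0;0 0 0 0;0 0 0 0"

```text
time: 23.8
tcp_pos: [0.4765, -0.1278, 0.0219]
orientation: [3.141, 0.0, 1.57]
wrist_force: [-0.0, -0.2, 0.1]
width: 0.446
gripper_force: 0.0
```

Emit:
move_arm --moves "0 0 0 0;0 0 0 0;0 0 0 0;0 0 0 0" --jaw 1.6

```text
time: 24.2
tcp_pos: [0.4766, -0.1279, 0.0221]
orientation: [3.141, 0.0, 1.57]
wrist_force: [-1.4, -0.1, 4.9]
width: 0.293
gripper_force: 59.4
```

Emit:
move_arm --moves "0 0 -1.5 0;0 0 -3 0;0 0 -3 -4.9;0 0 -2 -4.9;0 0 0 0;0 0 0 0"

```text
time: 24.8
tcp_pos: [0.4764, -0.1278, 0.1167]
orientation: [3.141, -0.0, 1.74]
wrist_force: [0.3, 0.1, -0.5]
width: 0.292
gripper_force: 58.9
```

Emit:
move_arm --moves "1.5 1.15 0 0;3.07 2.34 0 0;3.07 2.34 0 0;3.07 2.34 0 0;3.07 2.34 0 0;3.07 2.34 0 0;3.07 2.34 0 0;3.07 2.34 0 0;3.07 2.34 0 0;1.54 1.18 0 0"

```text
time: 25.8
tcp_pos: [0.6368, 0.1844, 0.1142]
orientation: [-3.139, -0.002, 1.744]
wrist_force: [0.1, 0.3, -0.8]
width: 0.289
gripper_force: 59.0
```

Emit:
move_arm --moves "0 0 0 0;0 0 0 0;0 0 0 0;0 0 0 0"

```text
time: 26.2
tcp_pos: [0.6367, 0.1783, 0.1165]
orientation: [-3.141, 0.001, 1.739]
wrist_force: [-0.5, -0.0, -0.7]
width: 0.29
gripper_force: 59.0
```

Emit:
move_arm --moves "0.15 0 1.5 0;0 0 3 0;0 0 3 0;0 0 2 0;0 0 0.9 0;0 0 0 0;0 0 0 0;0 0 0 0;0 0 0 0"

```text
time: 27.1
tcp_pos: [0.6375, 0.1816, 0.0141]
orientation: [3.14, -0.0, 1.741]
wrist_force: [0.7, -0.5, -0.6]
width: 0.285
gripper_force: 59.0
```

Emit:
move_arm --moves "0 0 0.2 0;0 0 0 0;0 0 0 0"

```text
time: 27.4
tcp_pos: [0.6367, 0.1814, 0.0108]
orientation: [-3.142, 0.0, 1.742]
wrist_force: [0.0, -0.1, -0.6]
width: 0.287
gripper_force: 59.0
```

Emit:
move_arm --moves "-0.1 0 0.15 0;0 0 0.1 0;0 0 0.05 0;0 0 0 0;0 0 0 0"

```text
time: 27.9
tcp_pos: [0.637, 0.1802, 0.0082]
orientation: [3.142, 0.0, 1.741]
wrist_force: [-2.1, -1.1, 5.7]
width: 0.289
gripper_force: 59.6
```

Emit:
move_arm --moves "0 0 0 0;0 0 0 0;0 0 0 0;0 0 0 0" --jaw 4

```text
time: 28.3
tcp_pos: [0.6369, 0.1804, 0.0076]
orientation: [-3.141, 0.0, 1.741]
wrist_force: [0.9, 0.4, -0.1]
width: 0.466
gripper_force: 0.0
```

Emit:
move_arm --moves "0 0 -1 0;0 0 -3 0;0 0 -3 0;0 0 -3 0;0 -2 -2 0;0 -4 0 0;0 -4 0 0;0 -4 0 0;0 -4 0 0;0 -2 0 0"

```text
time: 29.3
tcp_pos: [0.4364, 0.1457, 0.1285]
orientation: [-3.14, -0.0, 1.742]
wrist_force: [0.4, 0.2, -0.3]
width: 0.466
gripper_force: 0.0
```

Emit:
move_arm --moves "0 0 -3 0;0 0 -3 0;0 0 0 0;0 0 0 0"

```text
time: 29.7
tcp_pos: [0.4402, 0.1466, 0.1888]
orientation: [3.139, -0.001, 1.742]
wrist_force: [0.4, -0.1, 0.5]
width: 0.468
gripper_force: 0.0
```

```bash
python3 - <<'E'
from h import *
s=sensors.read_state();print(s['tcp_pos'],s['time'])
b=optics.snapshot('top');c=optics.snapshot('scene')
cv2.imwrite('pics/f.png',np.vstack([cv2.resize(b[145:225,205:405],(750,300),interpolation=cv2.INTER_CUBIC),cv2.resize(c[170:250,220:420],(750,300),interpolation=cv2.INTER_CUBIC)]))
E
```

```text
[0.4402193  0.1466497  0.18875093] 29.7
```

View pics/f.png

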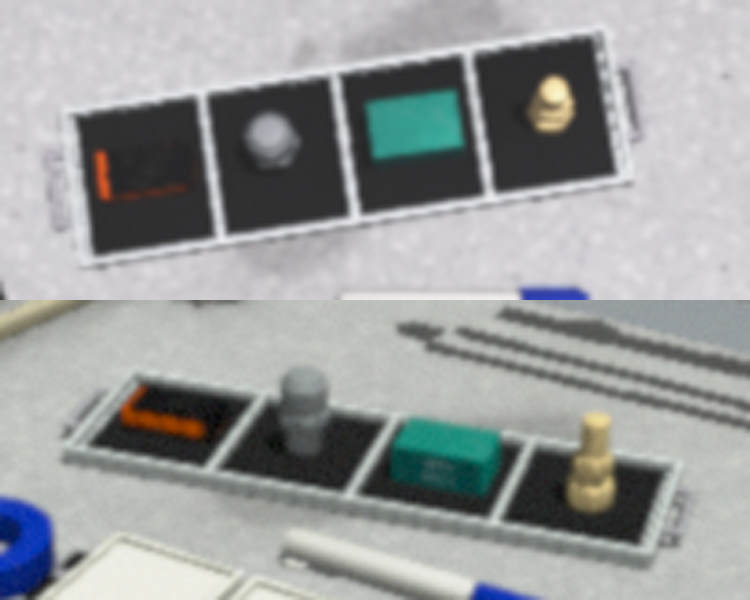

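The final picture shows all four parts upright and centred in their bays. Left to right they are the battery (145,172), gland (272,140), carton (415,125) and union (550,105).

```bash
python3 -c "
from bench import r
print(r.job_done())"
```

```text
the job is handed in; nothing more can be done
None
```

I moved all four parts to the tray in reverse order (from the left: battery, gland, carton, union), upright, released and centred as far as the final pictures show, and handed the job in at about 30 s; no verdict was returned.

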